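Set the pan stand's sprung leg at the length mark and clamp it

ROBOT

A 6-joint arm with a two-finger parallel gripper is mounted at the origin on the work surface. World frame = base frame: x ahead of the robot, y to its left, z up, the work surface at z = 0. Lengths are in m, angles in rad, forces in N, time in s.
With the tool pointing down it reaches from about 0.275 to 0.75 m from the base axis. Payload 10.2 kg.
Tool frame: the origin (TCP) lies at the very end of the fingers, on their centre line; the grasp point (between the pads) lies 19 mm behind it (ctrl.tcp_to_grasp is the z of the grasp point in the tool frame, in m); z points along the fingers, y is the direction in which the jaws open and shut (so a half turn about z gives the same grasp; the last joint's range is limited). The gripper opens to 85 mm and grips with 20 to 120 N. Pads are 22 mm wide; open, the fingers measure 114 mm over their backs; the gripper's body (76 mm by 85 mm) begins 54 mm behind the grasp point. The pads swing forward as they close: fully open they stand 13 mm farther back than shut.
Start: joints at [-1.515, 0.313, 1.498, -0, 1.331, -0.223], TCP at [0.144, -0.505, 0.231] pointing down, gripper open.
Joint ranges: [-2.94, 2.94], [-0.97, 2.17], [0.19, 2.56], [-1.23, 4.37], [0.02, 3.11], [-2.88, 2.88]. Speed limits (rad/s): [2.39, 2.39, 3.01, 3.14, 3.14, 3.14].

INTERFACE

Orientations are given as a 3x3 rotation matrix whose columns are the frame's x, y, z axes.
In Python, from plant import observe, vision, ctrl gives the robot as it stands.
- The arm moves only by the tool servo_tool, never from a script. Its argument "steps" is a list of rows, each a list of 3 entries, a list of its own where there are three numbers: the shift along the tool's x, y, z in m, then the turn, a rotation vector about the tool's x, y, z in rad, then the opening, from -1 (shut) to 1 (fully open). In form: [[[tx, ty, tz], [ax, ay, az], fingers], ...]. A call has 1 to 10 rows; each row shifts and turns the commanded pose from where the row before left it, along the tool's axes as they then stand; what a row does not reach is not made up. A row lasts 1/12 s, in which the tool goes at most 41.7 mm and 7.16 degrees, less where a joint would pass 70% of its speed; a pose out of reach is approached as far as the arm can. A call is refused whole if a number of a shift passes 0.0417 or a number of a turn 0.125, either way. A call with a gripper value outside its range is refused whole. The fingers move at their own pace and stop on an object; "grip_force" is the grip in N (left out, the last holds). Time passes only in rows, so rows that do not move let the fingers close. It gives the time, the measured TCP pose, the force and the opening at its end, in the units of the state.
- observe(): the state, without advancing time (a new reading comes with each control period).
- vision.camera(name): name is "side" or "top"; returns the picture (420x560x3 uint8, red, green, blue); there is no depth.
- vision.camera_info(name): a dict with "fx", "fy", "cx", "cy" (pixels), "k1" (the pictures are not rectified: a ray, as slopes to the right and down, at radius r is drawn at 1 + k1 r^2 times it, then the intrinsics apply), "R" (3x3) and "t" (3): a world point X has camera coordinates R X + t. Camera axes: x right, y down, z forward; pixel columns grow to the right and rows downward; lengths in m; the calibration is good to about 2 mm. A picture is of the moment at which its call begins. camera_info takes no time and is no camera call.
- ctrl.job_done(): hands the job in, once; it reports no verdict.
The state is a dict: "time": time; "joints": joint angles; "qd": joint speeds; "joint_efforts": joint torques, N m; "ee_pos": TCP position; "tool_rot": TCP orientation; "force": force on the tool from outside, world axes, zero at the start; "moment": the same for the moment, N m; "finger_gap": finger opening in m.
Only numpy, scipy, OpenCV 4.12 (cv2) and the standard library are available. Lean on these libraries where they do the work, as an engineer would, in place of code of your own. Each camera call takes 0.05 s, during which the arm holds its last target.

TASK

Make the pan stand ready for the paella pan: press the stand's spring pedal all the way down to its stop so that the catch lets the leg spring out, then take the leg by its upright fin, push it back until its fin is in line with the length mark, and while you hold it there slide the black cam lever along the fin until it is fully closed. Do not close the lever while the leg is off the mark, and leave the other kitchen things where they are. Finish still holding the leg by its fin at the mark with the lever closed: do not let go.

Things in the scene. Friction and masses are not known exactly. Their poses are not given: they have to be found in the camera images.
- stand: Pan stand bolted to the counter: dark steel base plate 150 (x) by 350 (y) by 10 mm thick; origin at the centre of its underside; upright, turned only about z. In its frame the leg slides out along +y and the lever closes towards +x (away from the robot). Along its middle run guide cheeks up to 32 mm high, y = -15 to 155 mm.
- pedal (a joint): Angle of the spring pedal (rad): 0 up, 0.28 down at its stop; 0.25 counts, kept a moment. Hinge along the stand's x at y = -75 mm, 50 mm high: the pad goes down, the hook beyond the hinge goes up and past about 0.17 frees the leg, which springs out at once. At the pad's centre it takes 5 N to start, 10 N at the stop. It comes back up by itself and need not be held.
- pedal_pad (a point): Centre of the top of the pedal's pad: black rubber plate 60 (x) by 50 (y) by 10 mm at stand y = -145 mm, 62 mm above the counter when up, about 20 mm lower at the stop; clear above.
- leg (a joint): How far the leg is out (m): 0 in (caught by the hook), 0.095 fully out. A spring of 5 to 6 N always pushes it out along the stand's +y, even with the lever closed (the lever alone does not carry the spring), so it goes back out when let go. Fin centre at stand y = 30 mm + this value.
- fin: Upright steel grip fin across the leg: 100 (x) by 10 mm thick (y), plate from 54 to 100 mm above the counter, on a saddle 110 by 28 mm with its top at 44 mm. Origin on its middle plane at mid length, at counter height; axes as the stand's. Grip it across its thickness from above on the robot's half (its x -50 to 0 mm), a finger on each side.
- fin_top (a point): Middle of the fin's top edge, 100 mm above the counter; moves with the leg. Once the leg is out the fin has 45 mm or more free on each side; a pan rest 82 mm high stands on the leg 96 to 128 mm further out in +y.
- lever (a joint): Travel of the sliding cam lever (m): 0 open, 0.024 fully closed (0.021 counts); starts within 3 mm of open. Slides along the fin to the stand's +x with about 4 N of friction and stays where it is left.
- lever_face (a point): Midway between the black plastic lever's two prongs, on their faces towards the robot (-x), 74 mm high. They straddle the fin, each 9 to 35 mm off its middle plane, 10 mm thick in x, 52 to 96 mm above the counter. Face at x = +2 mm of the fin's frame when open, +26 mm closed. Fingers that grip the fin beside the lever and slide along it to +x push both prongs.
- mark: Length mark: fixed steel blade on the base plate, far side of the leg from the robot, at stand x = +69 mm, y somewhere from 60 to 100 mm: 14 (x) by 4 (y) mm, top 43 mm above the counter, 14 mm square foot. Origin under it, on the plate; axes as the stand's. The leg is at the mark when the fin's middle plane (and the nib on its saddle's far end) is in line with it in y, good to 5 mm.
- pan: Bystander: small steel paella pan, 200 mm across, 38 mm high, two loop handles; origin under its centre.
- spoon: Bystander: wooden rice spoon 250 mm long, lying on the robot's side of the stand.
- grinder: Bystander: glass pepper grinder, 54 mm across, 150 mm tall; origin under its centre.
- dish_lower: Bystander: terracotta dish 140 mm across, 35 mm high; origin under its centre.
- dish_upper: Bystander: smaller terracotta dish 118 mm across, stacked in the other; the stack is 44 mm high.
- jar: Bystander: glass jar, 64 mm across, 85 mm tall; origin under its centre.

How it is judged:
By the outcome, as a careful person would: the job done as asked, in the order asked, and still so for the second after the job is handed in, while the arm keeps its last pose, push and grip.
It also fails if it takes over 54 s, if anything falls off the work surface, if the arm or the gripper's body presses on something with over 40 N, if the wrist force passes 120 N, or if a joint passes its speed limit or range.

## Working session

There is one attempt and no reset: what is moved stays moved. The work goes in short steps, Python scripts to look and compute and a tool call to move; the robot and the scene stay as the last step left them, time stands still between calls to the robot, and variables do not carry over. Pictures are saved under pics/ and viewed, and the job is handed in when it is done.

Besides the shell and the picture viewer there is one more tool, called after "Emit:" as name(argument=value, ...), one argument or row to a line, values as JSON. servo_tool: Moves the arm, as the interface text tells. Its arguments: {"type":"object","properties":{"steps":{"type":"array"},"grip_force":{"type":"number"}},"required":["steps"]}

```bash
mkdir -p pics; ls; python3 - <<'E'
from plant import observe, vision, ctrl
import cv2, numpy as np
s=observe()
for k,v in s.items(): print(k,np.round(v,4).tolist())
for n in ("side","top"):
    cv2.imwrite(f"pics/{n}0.png",vision.camera(n)[:,:,::-1]); 
    for k,v in vision.camera_info(n).items(): print(k,np.round(v,4).tolist())
E
```

```text
pics
time 0.0
joints [-1.5154, 0.3135, 1.4984, 0.0, 1.331, -0.2234]
qd [0.0015, 0.0008, -0.0013, 0.0003, -0.0011, 0.0009]
joint_efforts [0.0006, -41.2269, -25.974, -0.0002, 0.0042, 0.0]
ee_pos [0.1445, -0.5045, 0.2307]
tool_rot [[0.9614, 0.2752, -0.0001], [0.2752, -0.9614, 0.0013], [0.0003, -0.0013, -1.0]]
force [-0.5244, -0.0846, 0.013]
moment [0.1061, 0.0229, 0.0101]
finger_gap 0.0856
fx 384.5361
fy 384.5361
cx 272.1078
cy 208.8689
k1 0.0222
R [[-0.9946, -0.1033, -0.0135], [-0.0499, 0.5862, -0.8086], [0.0914, -0.8035, -0.5882]]
t [0.6328, 0.0843, 1.1014]
fx 382.953
fy 382.953
cx 280.0934
cy 216.4591
k1 -0.0984
R [[-0.0102, -0.9998, 0.0142], [-0.9982, 0.0093, -0.0588], [0.0586, -0.0148, -0.9982]]
t [0.057, 0.6117, 0.9724]
```

View pics/side0.png

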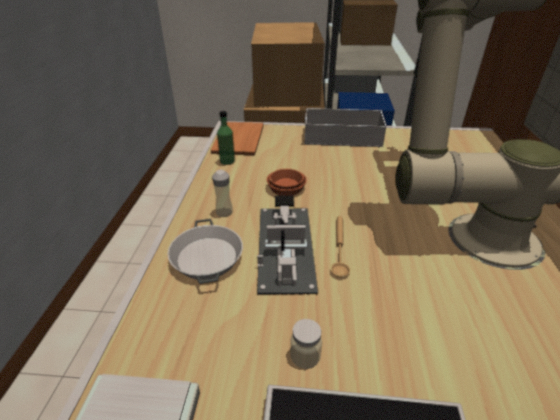

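View pics/top0.png

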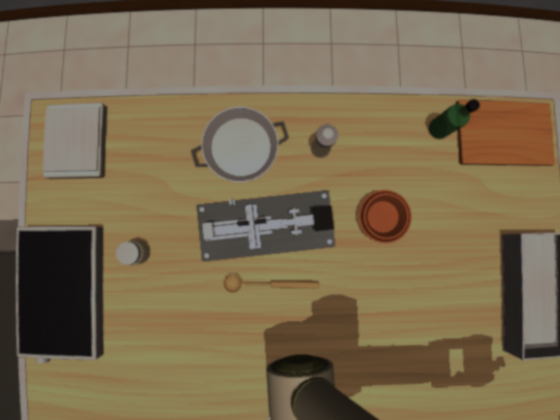

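```bash
cat > h.py <<'E'
import cv2, numpy as np
from plant import observe, vision, ctrl
def K(n):
    c=vision.camera_info(n); return {k:np.array(v) for k,v in c.items()}
def proj(n,X):
    c=K(n); p=np.atleast_2d(X)@c['R'].T+c['t']; s=p[:,:2]/p[:,2:]; r2=(s**2).sum(1,keepdims=True)
    s=s*(1+c['k1']*r2); return np.c_[c['fx']*s[:,0]+c['cx'],c['fy']*s[:,1]+c['cy']]
def ray(n,uv,z):
    c=K(n); d=np.array([(uv[0]-c['cx'])/c['fx'],(uv[1]-c['cy'])/c['fy']]); s=d.copy()
    for _ in range(20): s=d/(1+c['k1']*(s@s))
    D=c['R'].T@np.r_[s,1]; O=-c['R'].T@c['t']; return O+D*(z-O[2])/D[2]
def crop(im,x0,y0,w,h,f,name,rgb=True):
    cv2.imwrite(name,cv2.resize(im[y0:y0+h,x0:x0+w,::-1],None,fx=f,fy=f,interpolation=cv2.INTER_CUBIC))
E
python3 - <<'E'
import cv2
from h import *
t=cv2.imread('pics/top0.png')[:,:,::-1]; s=cv2.imread('pics/side0.png')[:,:,::-1]
crop(t,190,180,155,90,5,'pics/topc0.png'); crop(s,240,180,100,120,5,'pics/sidec0.png')
E
```

```text
(no output)
```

View pics/topc0.png

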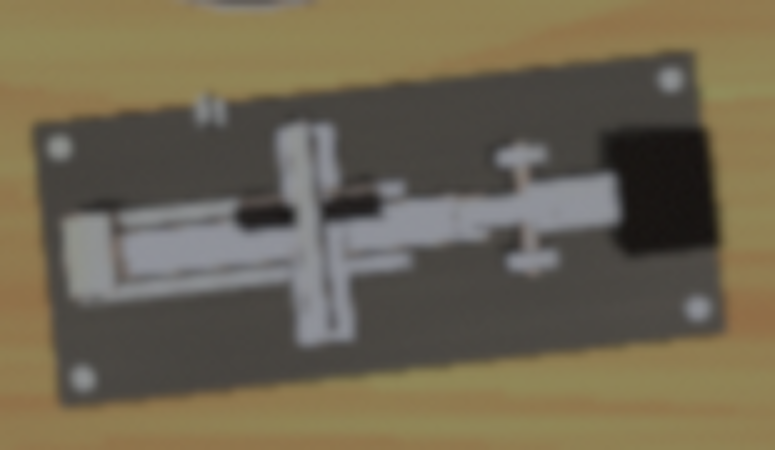

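View pics/sidec0.png

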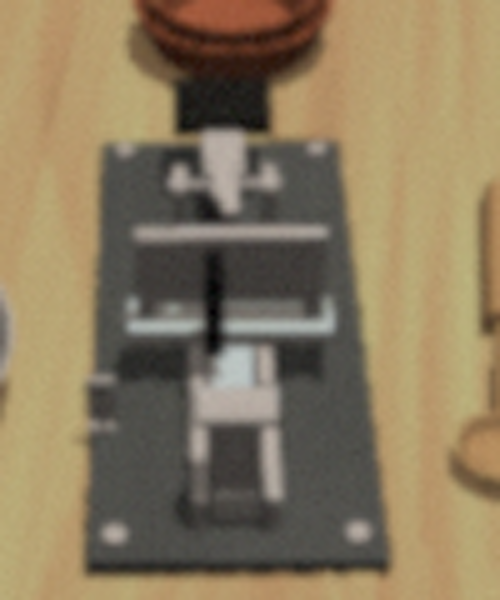

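```bash
cat >> h.py <<'E'
def S2W(p,st):
    x,y,a=st; c,s=np.cos(a),np.sin(a); p=np.atleast_2d(p).astype(float)
    return np.c_[x+c*p[:,0]-s*p[:,1], y+s*p[:,0]+c*p[:,1], p[:,2]]
E
python3 - <<'E'
from h import *
from scipy.optimize import least_squares
P=[[.075,.175,.01],[.075,-.175,.01],[-.075,-.175,.01],[-.075,.175,.01]]
uv=np.array([[35,124],[690,52],[722,330],[62,405]])/5+[190,180]-.4
for a in uv: print(ray('top',a,.01).round(4))
# side corners crop (87,570) near-left=+x+y ; (388,570) = -x+y; (340,143) = -x-y ; (105,145)=+x -y
uvs=np.array([[87,566],[105,145],[340,143],[388,564]])/5+[240,180]-.4
for a in uvs: print('s',ray('side',a,.01).round(4))
f=lambda p:np.r_[(proj('top',S2W(P,p))-uv).ravel(),(proj('side',S2W(P,p))-uvs).ravel()]
f1=lambda p:(proj('top',S2W(P,p))-uv).ravel()
f2=lambda p:(proj('side',S2W(P,p))-uvs).ravel()
for g in(f,f1,f2):
    r=least_squares(g,[.45,0,.0]); print(r.x.round(4),r.fun.round(1))
st=least_squares(f,[.45,0,0]).x
np.save('st.npy',st)
mt=np.array([212,112])/5+[190,180]-.4
print('pad',S2W([[0,-.145,.062]],st),'reach',np.hypot(*st[:2]))
# detected features in the stand frame
def W2S(w): 
    c,s=np.cos(st[2]),np.sin(st[2]); d=np.array(w[:2])-st[:2]; return np.round([c*d[0]+s*d[1],-s*d[0]+c*d[1]],4)
for nm,p,z in [('mark base?',(210,112),.043),('fin top far',(290,125),.1),('fin top near',(310,345),.1),('pad TL',(605,130),.062),('pad BR',(718,245),.062),('pad TR',(708,127),.062)]:
    print(nm,W2S(ray('top',np.array(p)/5+[190,180]-.4,z)))
print('dish', ray('top',(385,216),.04), 'spoon',ray('top',(300,284),.01))
E
```

```text
[0.6463 0.2689 0.01  ]
[ 0.6811 -0.0745  0.01  ]
[ 0.5354 -0.0887  0.01  ]
[0.4999 0.2547 0.01  ]
s [0.6447 0.2727 0.01  ]
s [ 0.6804 -0.0736  0.01  ]
s [ 0.5326 -0.0883  0.01  ]
s [0.4994 0.258  0.01  ]
[0.5901 0.0905 0.1006] [-1.2 -0.3  0.6 -0.4  0.9  0.9 -0.9  0.8 -1.  -0.2 -0.5 -0.5 -0.1 -0.5
  0.6 -0.2]
[0.5907 0.0901 0.1012] [-1.1 -0.5  0.7 -0.7  1.1  0.6 -0.7  0.6]
[0.5894 0.0915 0.0991] [-0.8  0.1 -0.2 -0.3  0.2 -0.3  0.8  0.1]
pad [[ 0.60468392 -0.0537322   0.062     ]] reach 0.5970231040254915
mark base? [0.0664 0.0767]
fin top far [0.0499 0.0337]
fin top near [-0.0547  0.0354]
pad TL [ 0.034  -0.1187]
pad BR [-0.0288 -0.1679]
pad TR [ 0.03   -0.1699]
dish [ 0.6096346  -0.21677963  0.04      ] spoon [0.43709599 0.00118078 0.01      ]
```

```bash
python3 - <<'E'
from h import *
st=np.load('st.npy')
A={n:np.mean([vision.camera(n).astype(float) for _ in range(4)],0) for n in('top','side')}
np.savez('avg.npz',**A)
def box(cx,cy,wx,wy,z0,z1):
    return [[cx+i*wx/2,cy+j*wy/2,z] for z in(z0,z1) for i in(-1,1) for j in(-1,1)]
E4=[(0,1),(0,2),(1,3),(2,3),(4,5),(4,6),(5,7),(6,7),(0,4),(1,5),(2,6),(3,7)]
for n,(x0,y0,w,h) in {'top':(215,192,40,30),'side':(248,245,40,30)}.items():
    im=np.clip(A[n][y0:y0+h,x0:x0+w,::-1]*1.6,0,255).astype(np.uint8)
    f=10; big=cv2.resize(im,None,fx=f,fy=f,interpolation=cv2.INTER_CUBIC); o=big.copy()
    for y,c in((.075,(0,255,0)),):
        for b in (box(.069,y,.014,.004,.01,.043),box(.069,y,.014,.014,.01,.012)):
            q=(proj(n,S2W(b,st))-[x0,y0]+.5)*f
            for i,j in E4: cv2.line(o,tuple(q[i].astype(int)),tuple(q[j].astype(int)),c,1)
    cv2.imwrite(f'pics/mark_{n}.png',np.hstack([big,o]))
E
```

```text
(no output)
```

View pics/mark_top.png

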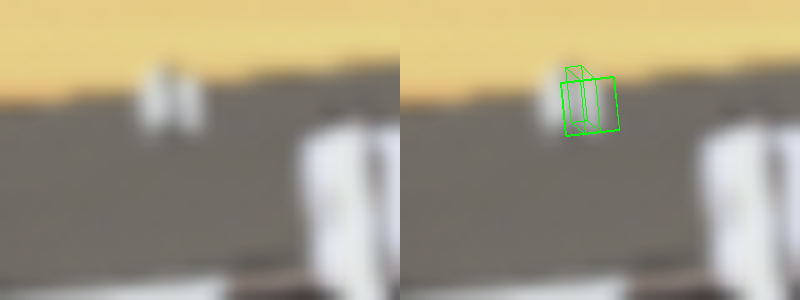

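View pics/mark_side.png

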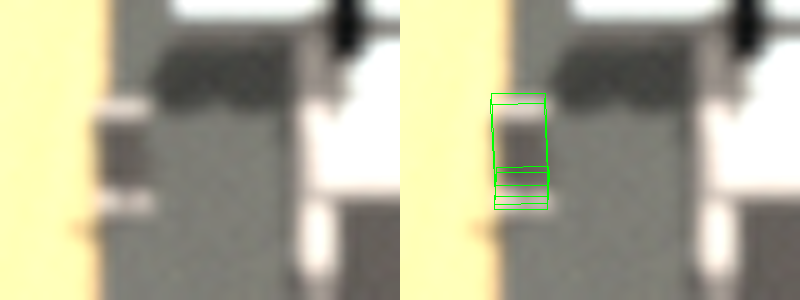

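```bash
python3 - <<'E'
from h import *
st=np.load('st.npy')
for y in(.075,.078,.081,.084):
    print(y,(proj('top',S2W([[.069,y,.043]],st))-[215,192]+.5)*10,(proj('side',S2W([[.069,y,.043],[.069,y+.007,.012]],st))-[248,245]+.5).round(3).tolist())
print((proj('top',S2W([[0,.03,.1]],st))+.5),(proj('side',S2W([[0,.03,.1]],st))+.5), (proj('top',S2W([[.069,.0785,.012],[.069,.0860,.012]],st))-[215,192]+.5)*10)
E
```

```text
0.075 [[176.45524364  94.09133783]] [[11.797, 9.858], [12.106, 20.416]]
0.078 [[164.65177204  95.39456515]] [[11.762, 10.651], [12.072, 21.226]]
0.081 [[152.84952634  96.69805859]] [[11.727, 11.449], [12.039, 22.039]]
0.084 [[141.04857534  98.00181081]] [[11.692, 12.251], [12.005, 22.857]]
[[251.88941461 225.80664527]] [[286.12690362 226.58450677]] [[176.26509887 107.37169565]
 [147.67273325 110.52901274]]
```

```bash
cat >> h.py <<'E'
def delta(target_w, yawR=None):
    s=observe(); R=np.array(s['tool_rot']); d=R.T@(np.array(target_w)-s['ee_pos']); 
    st=np.load('st.npy'); a=st[2]; Rt=np.array([[np.cos(a),np.sin(a),0],[np.sin(a),-np.cos(a),0],[0,0,-1]])
    from scipy.spatial.transform import Rotation as Ro
    Rt_=Ro.from_matrix(R.T@Rt).as_rotvec()
    print('t',round(s['time'],2),'shift now-axes',d.round(4),'rot',Rt_.round(4),'shift in stand-aligned',(Rt.T@(np.array(target_w)-s['ee_pos'])).round(4),'F',np.round(s['force'],1),'gap',round(s['finger_gap'],4))
E
python3 -c "
from h import *
st=np.load('st.npy'); delta(S2W([[0,-.147,.10]],st)[0])"
```

```text
t 0.5 shift now-axes [ 0.5662 -0.3049  0.1313] rot [-1.000e-04 -0.000e+00  1.782e-01] shift in stand-aligned [ 0.5032 -0.4005  0.1313] F [ 0.8 -0.5  0.8] gap 0.0855
```

Emit:
servo_tool(
  steps=[
    [[0,0,0],[0,0,0.089],-1],
    [[0,0,0],[0,0,0.089],-1],
    [[0.03,-0.024,0],[0,0,0],-1],
    [[0.03,-0.024,0],[0,0,0],-1],
    [[0.03,-0.024,0],[0,0,0],-1],
    [[0.03,-0.024,0],[0,0,0],-1],
    [[0.03,-0.024,0],[0,0,0],-1],
    [[0.03,-0.024,0],[0,0,0],-1],
    [[0.03,-0.024,0],[0,0,0],-1],
    [[0.03,-0.024,0],[0,0,0],-1],
  ],
)

```text
time: 1.33
ee_pos: [0.365, -0.288, 0.2315]
tool_rot: [[0.995, 0.1, 0.0], [0.1, -0.995, -0.0], [0.0, 0.0, -1.0]]
force: [-0.9, -0.3, -1.0]
finger_gap: -0.0001
```

Emit:
servo_tool(
  steps=[
    [[0.03,-0.024,0],[0,0,0],-1],
    [[0.03,-0.024,0],[0,0,0],-1],
    [[0.03,-0.024,0],[0,0,0],-1],
    [[0.03,-0.024,0],[0,0,0],-1],
    [[0.03,-0.024,0],[0,0,0],-1],
    [[0.03,-0.024,0],[0,0,0],-1],
    [[0.03,-0.024,0],[0,0,0],-1],
    [[0.03,-0.024,0],[0,0,0],-1],
    [[0.023,-0.016,0.02],[0,0,0],-1],
    [[0,0,0],[0,0,0],-1],
  ],
)

```text
time: 2.17
ee_pos: [0.606, -0.0523, 0.2074]
tool_rot: [[0.995, 0.105, -0.004], [0.105, -0.995, 0.002], [-0.004, -0.003, -1.0]]
force: [-1.0, -0.7, -2.1]
finger_gap: -0.0001
```

```bash
python3 -c "
from h import *
st=np.load('st.npy'); delta(S2W([[0,-.147,.07]],st)[0])
im=vision.camera('side'); crop(im,180,120,200,150,4,'pics/s1.png')"
```

```text
t 2.17 shift now-axes [-0.001   0.0037  0.1374] rot [-0.0026  0.0039  0.0042] shift in stand-aligned [-0.0015  0.0033  0.1374] F [-1.  -0.7 -2.1] gap -0.0001
```

View pics/s1.png

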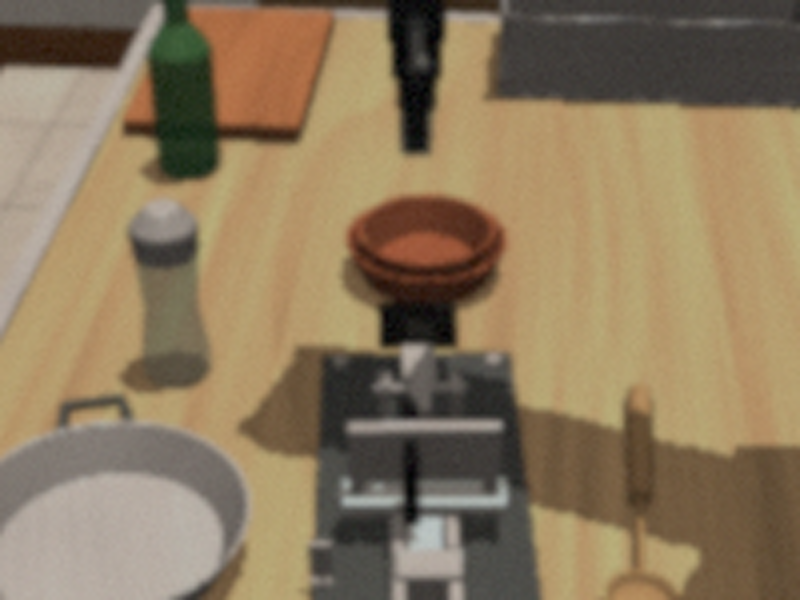

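Emit:
servo_tool(
  steps=[
    [[0,0.003,0.035],[0,0,0],-1],
    [[0,0,0.035],[0,0,0],-1],
    [[0,0,0.03],[0,0,0],-1],
    [[0,0,0.02],[0,0,0],-1],
    [[0,0,0.012],[0,0,0],-1],
    [[0,0,0.006],[0,0,0],-1],
    [[0,0,0],[0,0,0],-1],
  ],
)

```text
time: 2.8
ee_pos: [0.6048, -0.0596, 0.0732]
tool_rot: [[0.995, 0.1, -0.0], [0.1, -0.995, 0.0], [-0.0, -0.0, -1.0]]
force: [0.4, 0.7, 0.3]
finger_gap: 0.0001
```

Emit:
servo_tool(
  steps=[
    [[0,0,0.006],[0,0,0],-1],
    [[0,0,0.005],[0,0,0],-1],
    [[0,0,0.005],[0,0,0],-1],
    [[0,0,0.004],[0,0,0],-1],
    [[0,0,0],[0,0,0],-1],
  ],
)

```text
time: 3.22
ee_pos: [0.6058, -0.0601, 0.054]
tool_rot: [[0.995, 0.101, 0.002], [0.101, -0.995, -0.002], [0.002, 0.002, -1.0]]
force: [-0.5, -4.0, 4.7]
finger_gap: -0.0003
```

Emit:
servo_tool(
  steps=[
    [[0,-0.002,0.004],[0,0,0],-1],
    [[0,0,0.004],[0,0,0],-1],
    [[0,0,0.003],[0,0,0],-1],
    [[0,0,0.002],[0,0,0],-1],
    [[0,0,0.002],[0,0,0],-1],
    [[0,0,0],[0,0,0],-1],
  ],
)

```text
time: 3.72
ee_pos: [0.6064, -0.0585, 0.0422]
tool_rot: [[0.995, 0.101, 0.005], [0.101, -0.995, -0.003], [0.005, 0.003, -1.0]]
force: [-7.4, -3.9, 25.1]
finger_gap: 0.0002
```

```bash
python3 -c "
from h import *
delta([0.605,-.056,.04])
im=vision.camera('side'); crop(im,220,150,150,150,4,'pics/s2.png')"
```

```text
t 3.72 shift now-axes [-0.0011 -0.0027  0.0022] rot [ 0.0035 -0.0045  0.0005] shift in stand-aligned [-0.0011 -0.0026  0.0022] F [-7.4 -3.9 25.1] gap 0.0002
```

View pics/s2.png

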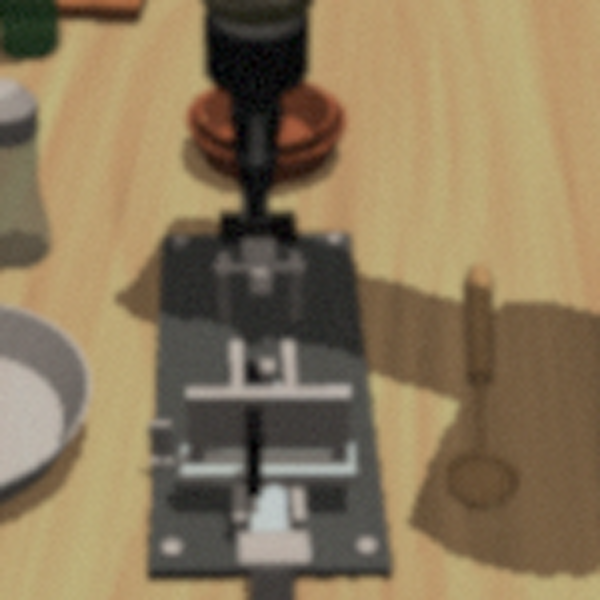

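Emit:
servo_tool(
  steps=[
    [[0,0,0],[0,0,0],-1],
    [[0,0,0],[0,0,0],-1],
    [[0,0,-0.02],[0,0,0],-1],
    [[0,0,-0.035],[0,0,0],-1],
    [[0,0,-0.035],[0,0,0],0.1],
    [[0,0,-0.035],[0,0,0],0.1],
    [[0,0,-0.015],[0,0,0],0.1],
    [[0,0,0],[0,0,0],0.1],
  ],
)

```text
time: 4.43
ee_pos: [0.6064, -0.0575, 0.1829]
tool_rot: [[0.995, 0.101, 0.008], [0.101, -0.995, -0.002], [0.008, 0.003, -1.0]]
force: [1.5, -0.1, 0.5]
finger_gap: 0.0465
```

```bash
python3 - <<'E'
from h import *
st=np.load('st.npy')
P=np.array([[185,392],[352,390]])/4+[220,150]-.4
c,s=np.cos(st[2]),np.sin(st[2])
for p in P:
    w=ray('side',p,.1); d=w[:2]-st[:2]; print(w,c*d[0]+s*d[1],-s*d[0]+c*d[1])
delta(S2W([[-.024,.125,.15]],st)[0])
crop(vision.camera('side'),220,150,150,150,4,'pics/s3.png'); crop(vision.camera('top'),180,170,170,110,4,'pics/t3.png')
E
```

```text
[0.62861595 0.20785716 0.1       ] 0.05008754539552575 0.11286231281657913
[0.52796821 0.1970957  0.1       ] -0.0511321190789846 0.11226531877222777
t 4.43 shift now-axes [-0.0254 -0.274   0.0319] rot [ 0.003  -0.0075  0.0004] shift in stand-aligned [-0.0253 -0.2739  0.0329] F [ 1.5 -0.1  0.5] gap 0.0465
```

View pics/s3.png

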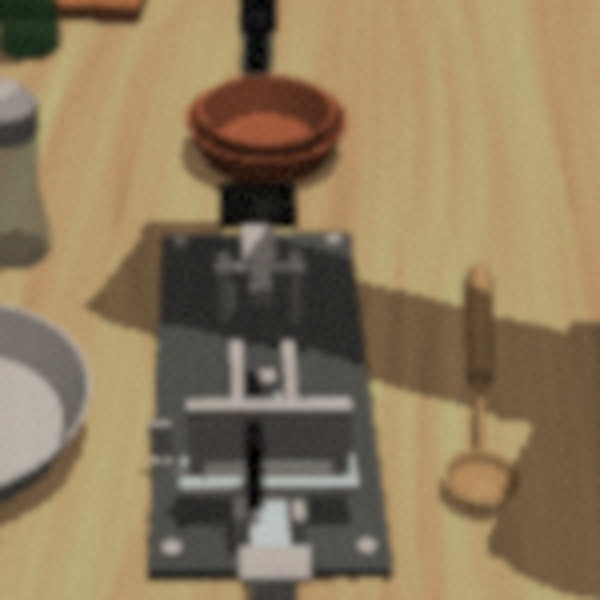

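View pics/t3.png

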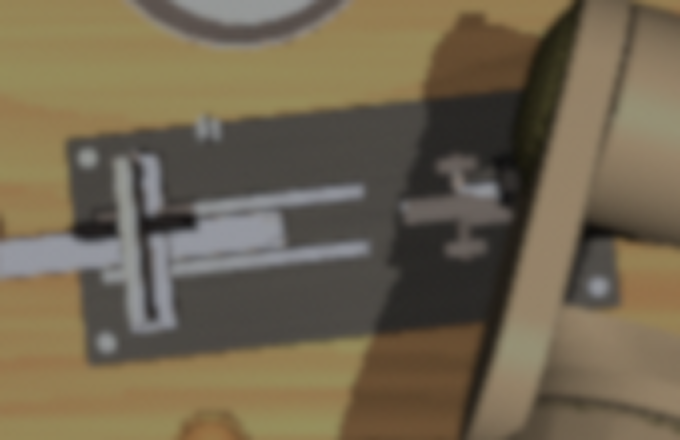

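Emit:
servo_tool(
  steps=[
    [[-0.0025,-0.039,0],[0.003,-0.0075,0],0.1],
    [[-0.004,-0.039,0],[0,0,0],0.1],
    [[-0.004,-0.039,0],[0,0,0],0.1],
    [[-0.004,-0.039,0],[0,0,0],0.1],
    [[-0.004,-0.039,0],[0,0,0],0.1],
    [[-0.004,-0.039,0],[0,0,0],0.1],
    [[-0.003,-0.039,0],[0,0,0],0.1],
    [[0,0,0],[0,0,0],0.1],
    [[0,0,0],[0,0,0],0.1],
  ],
)

```text
time: 5.28
ee_pos: [0.5508, 0.2134, 0.1774]
tool_rot: [[0.995, 0.104, -0.011], [0.104, -0.995, 0.002], [-0.01, -0.003, -1.0]]
force: [0.3, -0.7, -0.3]
finger_gap: 0.047
```

```bash
python3 - <<'E'
from h import *
st=np.load('st.npy')
delta(S2W([[-.024,.125,.062]],st)[0])
crop(vision.camera('side'),220,150,150,150,4,'pics/s4.png'); crop(vision.camera('top'),180,170,170,110,4,'pics/t4.png')
E
```

```text
t 5.28 shift now-axes [0.004  0.0016 0.1154] rot [-0.0027  0.0104  0.0034] shift in stand-aligned [0.0028 0.0012 0.1154] F [ 0.3 -0.7 -0.3] gap 0.047
```

View pics/s4.png

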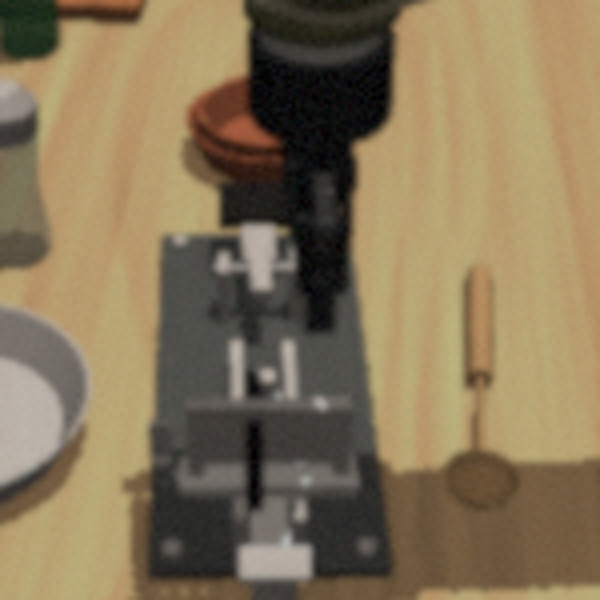

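View pics/t4.png

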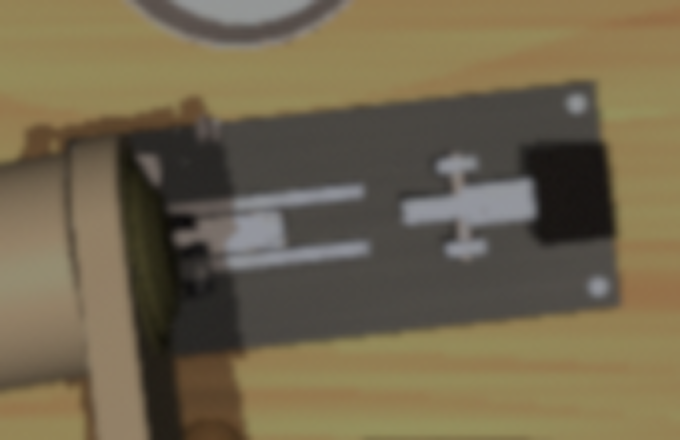

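```bash
python3 - <<'E'
from h import *
st=np.load('st.npy');c,s=np.cos(st[2]),np.sin(st[2])
def W2S(w): d=w[:2]-st[:2]; return np.round([c*d[0]+s*d[1],-s*d[0]+c*d[1]],4)
for p in [(122,155),(138,330)]: print('top fin ctr',W2S(ray('top',np.array(p)/4+[180,170]-.4,.1)))
for p in [(185,403),(352,403)]: print('side fin ctr',W2S(ray('side',np.array(p)/4+[220,150]-.4,.1)))
E
```

```text
top fin ctr [0.0508 0.1233]
top fin ctr [-0.0533  0.1243]
side fin ctr [0.0499 0.1227]
side fin ctr [-0.0503  0.1239]
```

Emit:
servo_tool(
  steps=[
    [[0.002,0.002,0.02],[-0.003,0.0104,0.003],0.1],
    [[0,0,0.035],[0,0,0],0.1],
    [[0,0,0.03],[0,0,0],0.1],
    [[0,0,0.02],[0,0,0],0.1],
    [[0,0,0.01],[0,0,0],0.1],
    [[0,0,0],[0,0,0],0.1],
  ],
)

```text
time: 5.88
ee_pos: [0.5535, 0.2088, 0.0619]
tool_rot: [[0.995, 0.096, -0.001], [0.096, -0.995, -0.001], [-0.001, 0.0, -1.0]]
force: [-0.1, -0.0, 0.1]
finger_gap: 0.047
```

```bash
python3 - <<'E'
from h import *
st=np.load('st.npy')
delta(S2W([[-.024,.124,.062]],st)[0])
crop(vision.camera('side'),220,150,150,150,4,'pics/s5.png')
E
```

```text
t 5.88 shift now-axes [ 0.0006 -0.0027 -0.0001] rot [ 0.0004  0.0014 -0.0046] shift in stand-aligned [ 0.0006 -0.0027 -0.0001] F [-0.1 -0.   0.1] gap 0.047
```

View pics/s5.png

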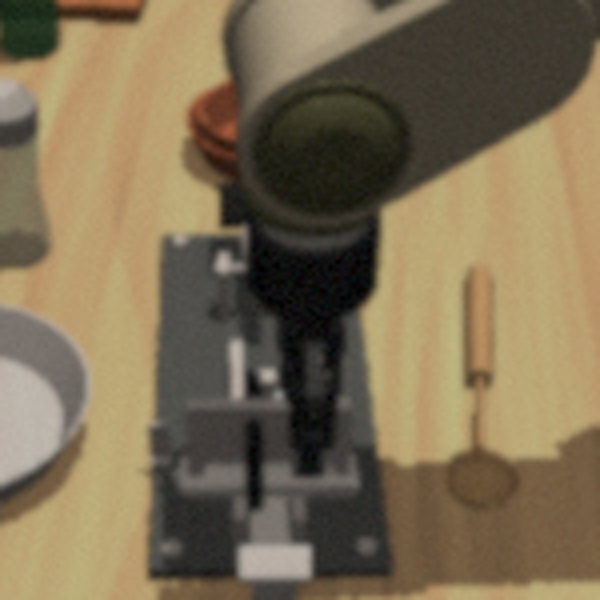

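Emit:
servo_tool(
  steps=[
    [[0,-0.002,0],[0,0,-0.004],-1],
    [[0,0,0],[0,0,0],-1],
    [[0,0,0],[0,0,0],-1],
    [[0,0,0],[0,0,0],-1],
    [[0,0,0],[0,0,0],-1],
    [[0,0,0],[0,0,0],-1],
  ],
  grip_force=30,
)

```text
time: 6.43
ee_pos: [0.5549, 0.211, 0.0656]
tool_rot: [[0.995, 0.102, 0.005], [0.102, -0.995, -0.001], [0.005, 0.002, -1.0]]
force: [-2.0, -7.9, 4.6]
finger_gap: 0.0097
```

```bash
python3 - <<'E'
from h import *
st=np.load('st.npy')
delta(S2W([[-.024,.079,.062]],st)[0])
E
```

```text
t 6.43 shift now-axes [-0.0011  0.0444  0.0037] rot [ 0.0019 -0.0049  0.0012] shift in stand-aligned [-0.001   0.0444  0.0036] F [-2.  -7.9  4.6] gap 0.0097
```

Emit:
servo_tool(
  steps=[
    [[0,0.008,0],[0,0,0],-1],
    [[0,0.01,0],[0,0,0],-1],
    [[0,0.01,0],[0,0,0],-1],
    [[0,0.008,0],[0,0,0],-1],
    [[0,0.005,0],[0,0,0],-1],
    [[0,0.002,0],[0,0,0],-1],
    [[0,0,0],[0,0,0],-1],
    [[0,0,0],[0,0,0],-1],
  ],
)

```text
time: 7.1
ee_pos: [0.5591, 0.17, 0.0656]
tool_rot: [[0.995, 0.102, 0.006], [0.102, -0.995, 0.002], [0.006, -0.001, -1.0]]
force: [-0.5, 5.8, 6.0]
finger_gap: 0.0093
```

```bash
python3 - <<'E'
from h import *
st=np.load('st.npy')
delta(S2W([[-.024,.079,.062]],st)[0])
for n in('side','top'):
    im=np.mean([vision.camera(n).astype(float) for _ in range(4)],0); np.save(n+'6.npy',im)
    im=np.clip(im*1.5,0,255).astype(np.uint8)
    crop(im,*((235,210,100,75) if n=='side' else (190,170,100,75)),8,f'pics/{n}6.png')
E
```

```text
t 7.1 shift now-axes [-0.0011  0.0032  0.0036] rot [-0.0013 -0.0057  0.0012] shift in stand-aligned [-0.0011  0.0032  0.0036] F [-0.5  5.8  6. ] gap 0.0093
```

View pics/side6.png

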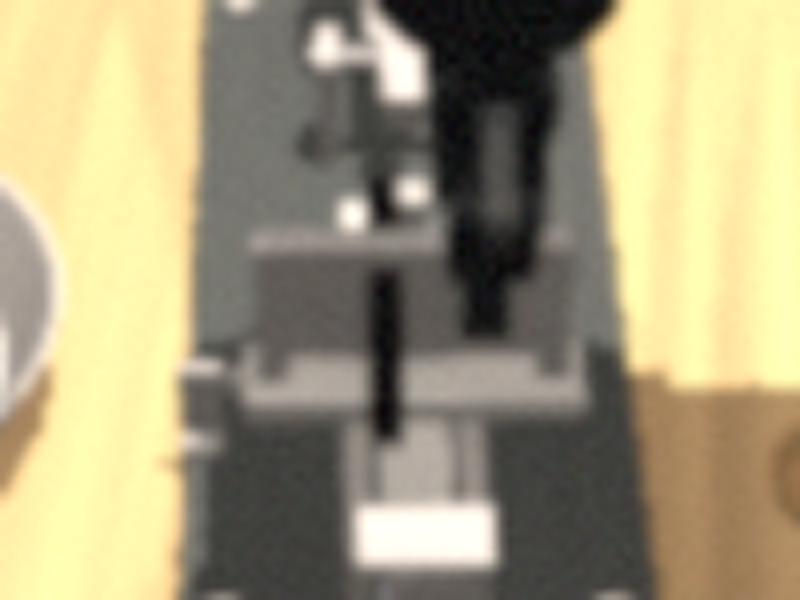

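View pics/top6.png

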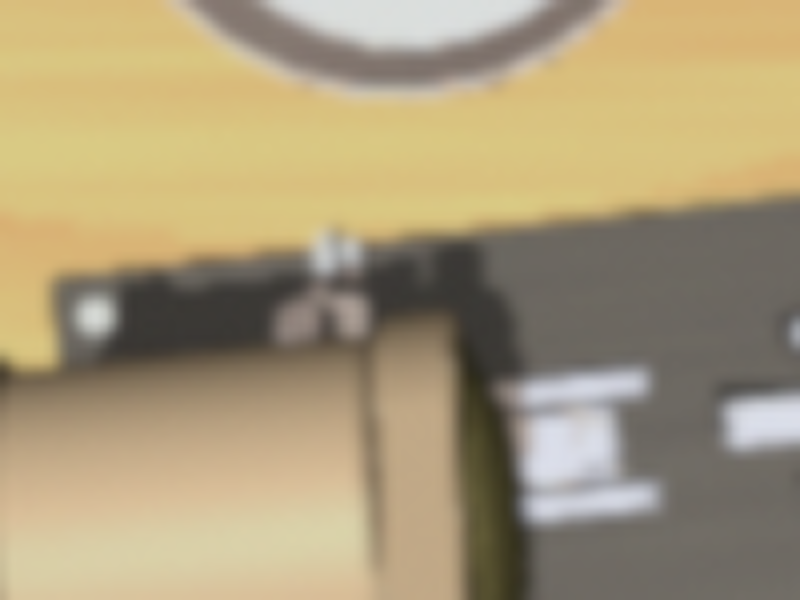

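```bash
cat > ov.py <<'E'
from h import *
import sys
st=np.load('st.npy')
E4=[(0,1),(0,2),(1,3),(2,3),(4,5),(4,6),(5,7),(6,7),(0,4),(1,5),(2,6),(3,7)]
def box(cx,cy,wx,wy,z0,z1):
    return [[cx+i*wx/2,cy+j*wy/2,z] for z in(z0,z1) for i in(-1,1) for j in(-1,1)]
def overlay(suf,fy,my,wins,f=14):
  for n,(x0,y0,w,h) in wins.items():
    im=np.clip(np.load(n+suf+'.npy')[y0:y0+h,x0:x0+w,::-1]*1.6,0,255).astype(np.uint8)
    big=cv2.resize(im,None,fx=f,fy=f,interpolation=cv2.INTER_CUBIC); o=big.copy()
    for b,c in ((box(.069,my,.014,.004,.01,.043),(0,255,0)),(box(.069,my,.014,.014,.01,.012),(0,255,0)),(box(0,fy,.1,.01,.054,.1),(0,0,255)),(box(0,fy,.11,.028,.0435,.044),(255,0,0))):
            q=(proj(n,S2W(b,st))-[x0,y0]+.5)*f
            for i,j in E4: cv2.line(o,tuple(q[i].astype(int)),tuple(q[j].astype(int)),c,1)
    cv2.imwrite(f'pics/ov_{n}{suf}.png',np.vstack([big,o]) if w>h else np.hstack([big,o]))
E
python3 - <<'E'
from ov import *
overlay('6',.0822,.080,{'side':(252,235,55,21),'top':(218,192,50,21)})
E
```

```text
(no output)
```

View pics/ov_side6.png

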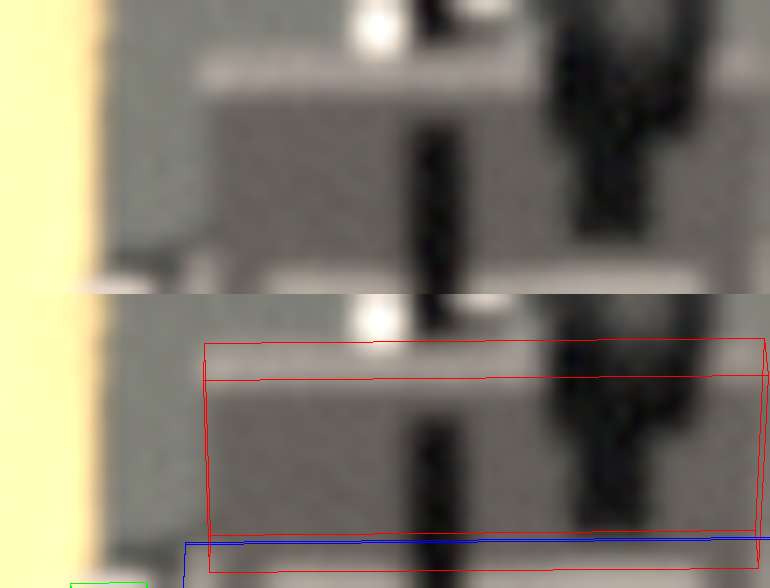

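View pics/ov_top6.png

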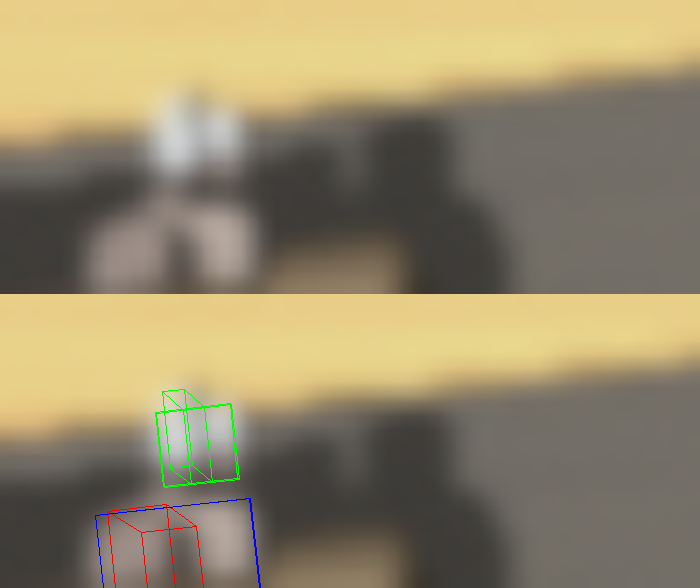

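Emit:
servo_tool(
  steps=[
    [[0,0.003,0],[0,0,0],-1],
    [[0,0,0],[0,0,0],-1],
    [[0,0,0],[0,0,0],-1],
  ],
  grip_force=25,
)

```text
time: 7.75
ee_pos: [0.5594, 0.1671, 0.0656]
tool_rot: [[0.995, 0.102, 0.006], [0.102, -0.995, 0.002], [0.006, -0.001, -1.0]]
force: [-0.1, 4.8, 7.0]
finger_gap: 0.0095
```

```bash
python3 - <<'E'
from ov import *
delta(S2W([[-.024,.079,.062]],st)[0])
for n in('side','top'):
    np.save(n+'7.npy',np.mean([vision.camera(n).astype(float) for _ in range(4)],0))
overlay('7',.079,.079,{'side':(252,235,55,30),'top':(218,192,40,21)})
E
```

```text
t 7.75 shift now-axes [-0.0011  0.0003  0.0036] rot [-0.0013 -0.0058  0.0014] shift in stand-aligned [-0.0011  0.0003  0.0036] F [-0.1  4.8  7. ] gap 0.0095
```

View pics/ov_side7.png

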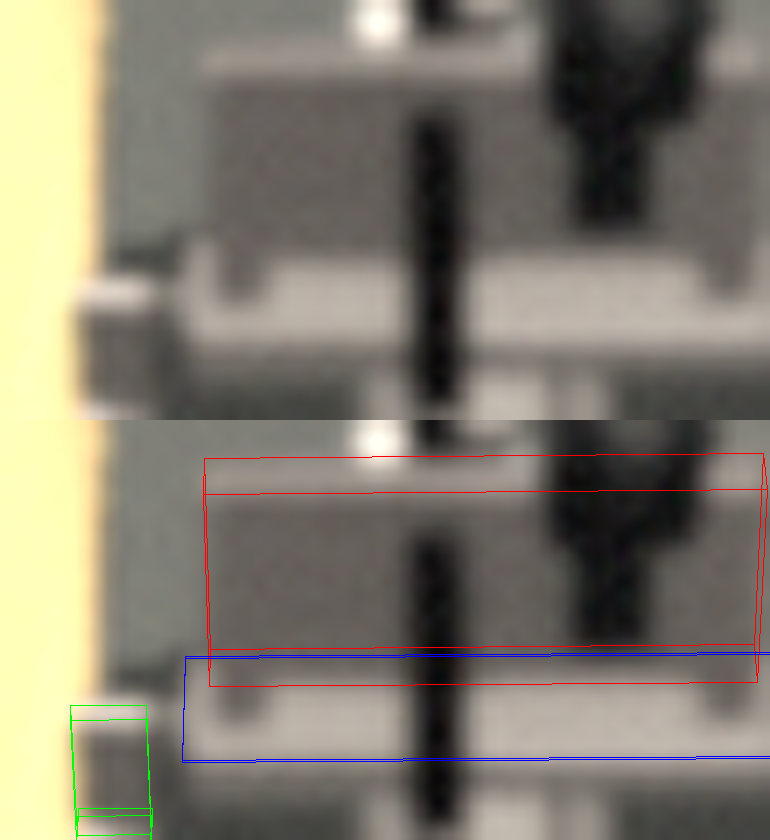

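View pics/ov_top7.png

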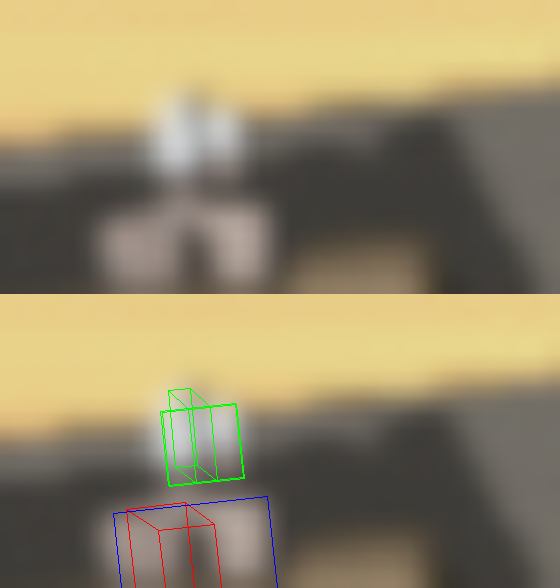

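Emit:
servo_tool(
  steps=[
    [[0.003,0,0],[0,0,0],-1],
    [[0.003,0,0],[0,0,0],-1],
    [[0.003,0,0],[0,0,0],-1],
    [[0.003,0,0],[0,0,0],-1],
    [[0,0,0],[0,0,0],-1],
  ],
)

```text
time: 8.57
ee_pos: [0.5625, 0.1685, 0.0644]
tool_rot: [[0.994, 0.104, -0.019], [0.104, -0.995, -0.001], [-0.019, -0.001, -1.0]]
force: [-46.1, 0.4, 30.5]
finger_gap: 0.0097
```

```bash
python3 - <<'E'
from ov import *
delta(S2W([[.015,.079,.062]],st)[0])
E
```

```text
t 8.57 shift now-axes [0.0346 0.0015 0.0017] rot [-0.0013  0.0189  0.0032] shift in stand-aligned [0.0346 0.0014 0.0024] F [-46.1   0.4  30.5] gap 0.0097
```

Emit:
servo_tool(
  steps=[
    [[0,0,-0.003],[0,0,0],-1],
    [[0.003,0,0],[0,0,0],-1],
    [[0.003,0,0],[0,0,0],-1],
    [[0,0,0],[0,0,0],-1],
  ],
  grip_force=20,
)

```text
time: 8.9
ee_pos: [0.5659, 0.169, 0.064]
tool_rot: [[0.994, 0.104, -0.027], [0.104, -0.995, -0.001], [-0.027, -0.002, -1.0]]
force: [-47.6, 1.1, 11.3]
finger_gap: 0.0092
```

```bash
python3 - <<'E'
from ov import *
delta(S2W([[.015,.079,.062]],st)[0])
E
```

```text
t 8.9 shift now-axes [0.0313 0.0016 0.0012] rot [-0.0015  0.0269  0.0032] shift in stand-aligned [0.0312 0.0015 0.002 ] F [-47.6   1.1  11.3] gap 0.0092
```

Emit:
servo_tool(
  steps=[
    [[0.003,0.001,0],[0,0,0],-1],
    [[0.003,0,0],[0,0,0],-1],
    [[0,0,0],[0,0,0],-1],
  ],
)

```text
time: 9.15
ee_pos: [0.5718, 0.1686, 0.0634]
tool_rot: [[0.994, 0.104, -0.028], [0.104, -0.995, -0.001], [-0.028, -0.002, -1.0]]
force: [-45.7, 0.1, 8.7]
finger_gap: 0.0098
```

```bash
python3 - <<'E'
from ov import *
delta(S2W([[.015,.079,.062]],st)[0])
E
```

```text
t 9.15 shift now-axes [0.0254 0.0006 0.0007] rot [-0.0016  0.0276  0.0032] shift in stand-aligned [0.0254 0.0005 0.0014] F [-45.7   0.1   8.7] gap 0.0098
```

Emit:
servo_tool(
  steps=[
    [[0.003,0,0],[0,0.01,0],-1],
    [[0.003,0,0],[0,0.01,0],-1],
    [[0.003,0,0],[0,0,0],-1],
    [[0.003,0,0],[0,0,0],-1],
    [[0.003,0,0],[0,0,0],-1],
    [[0,0,0],[0,0,0],-1],
  ],
)

```text
time: 9.65
ee_pos: [0.5855, 0.1702, 0.0626]
tool_rot: [[0.995, 0.104, -0.011], [0.104, -0.995, 0.0], [-0.011, -0.002, -1.0]]
force: [-50.0, 0.2, 4.4]
finger_gap: 0.0096
```

```bash
python3 - <<'E'
from ov import *
delta(S2W([[.015,.079,.062]],st)[0])
for n in('side','top'):
    np.save(n+'8.npy',np.mean([vision.camera(n).astype(float) for _ in range(3)],0))
overlay('8',.079,.079,{'side':(252,235,55,30),'top':(218,192,40,21)})
E
```

```text
t 9.65 shift now-axes [0.0116 0.0007 0.0005] rot [-0.0016  0.0113  0.0034] shift in stand-aligned [0.0116 0.0007 0.0006] F [-50.    0.2   4.4] gap 0.0096
```

View pics/ov_side8.png

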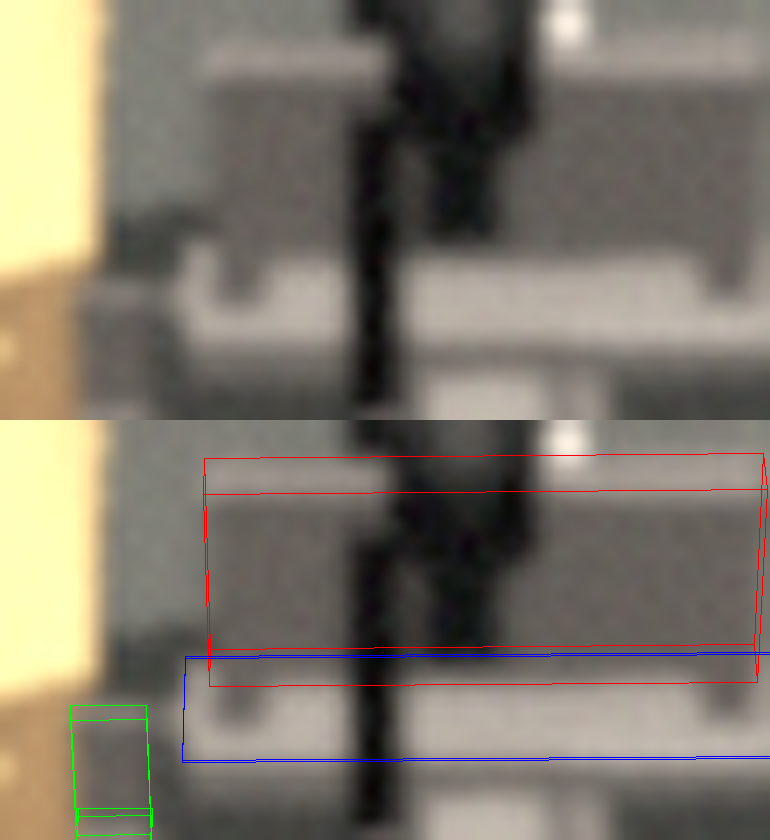

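Emit:
servo_tool(
  steps=[
    [[0.003,0.0005,0],[0,0,0],-1],
    [[0.003,0,0],[0,0,0],-1],
    [[0.002,0,0],[0,0,0],-1],
    [[0.002,0,0],[0,0,0],-1],
    [[0,0,0],[0,0,0],-1],
  ],
)

```text
time: 10.37
ee_pos: [0.5955, 0.1707, 0.0623]
tool_rot: [[0.995, 0.104, -0.012], [0.104, -0.995, 0.001], [-0.012, -0.002, -1.0]]
force: [-50.2, 0.6, 1.5]
finger_gap: 0.0096
```

Emit:
servo_tool(
  steps=[
    [[0.002,0,0],[0,0,0],-1],
    [[0.001,0,0],[0,0,0],-1],
    [[0,0,0],[0,0,0],-1],
  ],
)

```text
time: 10.62
ee_pos: [0.5963, 0.171, 0.0622]
tool_rot: [[0.994, 0.104, -0.017], [0.104, -0.995, -0.0], [-0.017, -0.002, -1.0]]
force: [-63.4, -1.9, 8.7]
finger_gap: 0.0095
```

```bash
python3 - <<'E'
from ov import *
delta(S2W([[.015,.079,.062]],st)[0])
for n in('side','top'):
    np.save(n+'9.npy',np.mean([vision.camera(n).astype(float) for _ in range(3)],0))
overlay('9',.079,.079,{'side':(252,235,55,30),'top':(218,192,40,21)})
E
```

```text
t 10.62 shift now-axes [0.0007 0.0004 0.0002] rot [-0.0016  0.0174  0.0037] shift in stand-aligned [0.0007 0.0004 0.0002] F [-63.4  -1.9   8.7] gap 0.0095
```

View pics/ov_side9.png

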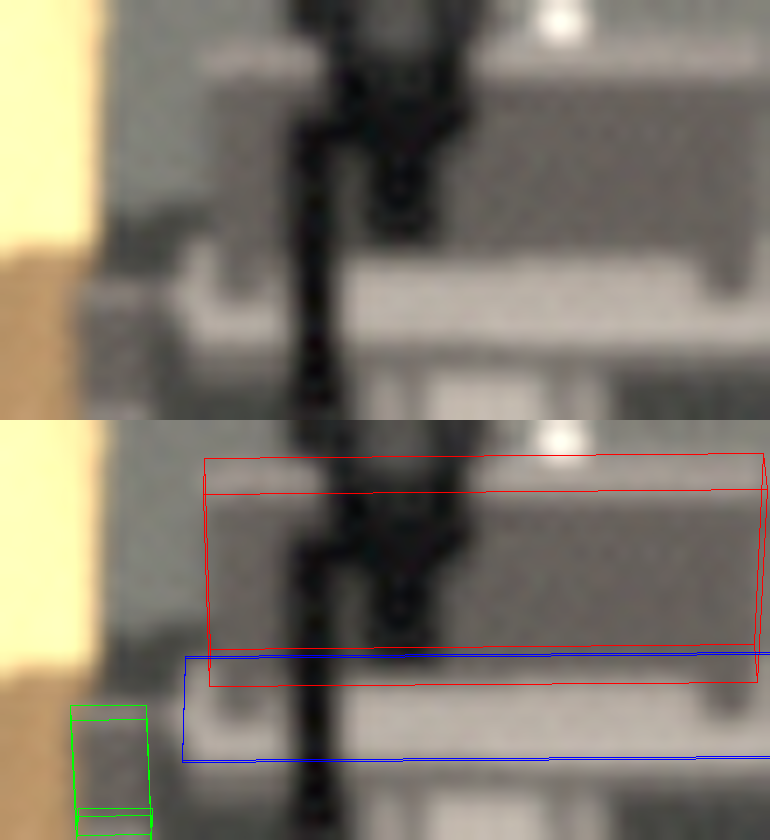

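Emit:
servo_tool(
  steps=[
    [[-0.003,0,0],[0,0,0],-1],
    [[-0.003,0,0],[0,0,0],-1],
    [[0,0,0],[0,0,0],-1],
    [[0,0,0],[0,0,0],-1],
    [[0,0,0],[0,0,0],-1],
  ],
  grip_force=40,
)

```text
time: 11.33
ee_pos: [0.5965, 0.1703, 0.0624]
tool_rot: [[0.995, 0.103, -0.0], [0.103, -0.995, 0.002], [-0.0, -0.002, -1.0]]
force: [-25.6, 2.9, -13.0]
finger_gap: 0.0097
```

```bash
python3 - <<'E'
from ov import *
delta(S2W([[.015,.079,.062]],st)[0])
for n in('side','top'):
    np.save(n+'a.npy',np.mean([vision.camera(n).astype(float) for _ in range(3)],0))
    cv2.imwrite(f'pics/full_{n}.png',np.load(n+'a.npy')[:,:,::-1])
overlay('a',.079,.079,{'side':(252,235,55,30),'top':(218,192,40,21)})
E
```

```text
t 11.33 shift now-axes [ 0.0007 -0.0003  0.0004] rot [-0.0016  0.0003  0.0026] shift in stand-aligned [ 0.0007 -0.0003  0.0004] F [-25.6   2.9 -13. ] gap 0.0097[ WARN:0@3.721] global loadsave.cpp:1063 imwrite_ Unsupported depth image for selected encoder is fallbacked to CV_8U.
```

View pics/ov_sidea.png

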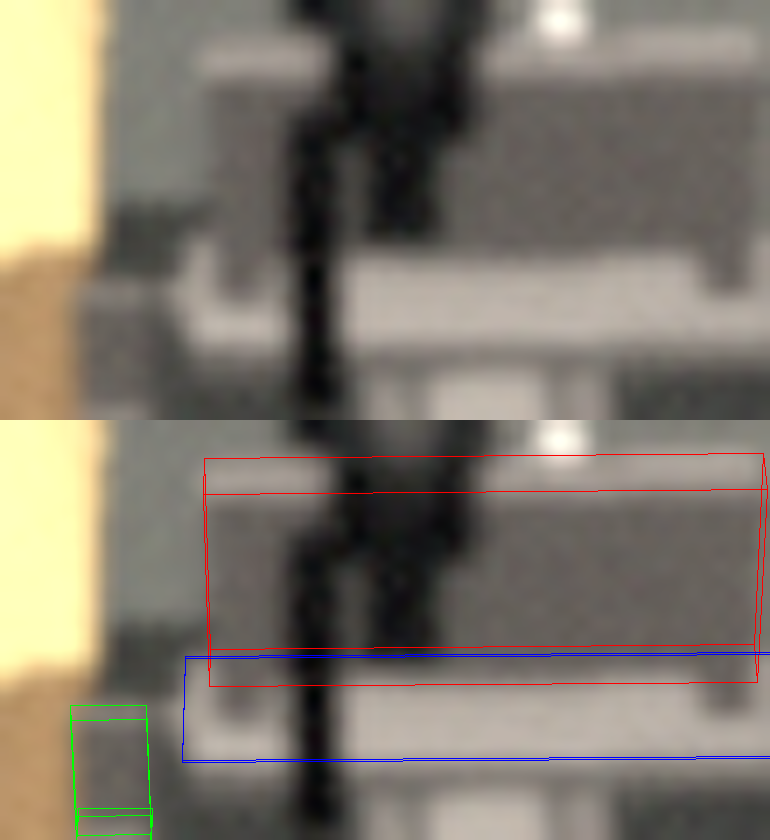

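View pics/ov_topa.png

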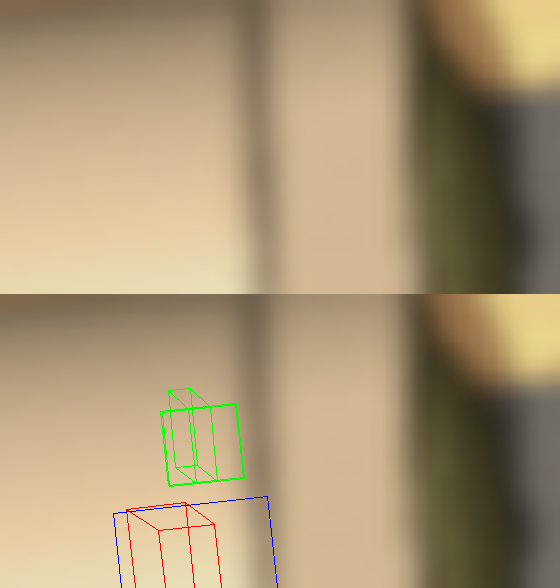

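View pics/full_side.png

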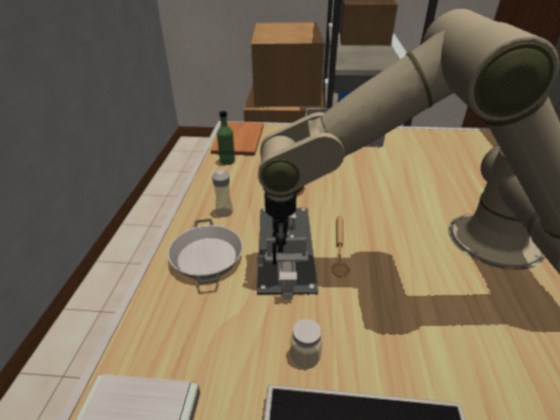

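```bash
python3 - <<'E'
from ov import *
c,s=np.cos(st[2]),np.sin(st[2])
for nm,p,z in [('start',(437,115),.096),('end',(313,115),.096),('start',(437,400),.052),('end',(315,405),.052)]:
    w=ray('side',np.array(p)/14+[252,235]-.5,z); d=w[:2]-st[:2]; print(nm,(c*d[0]+s*d[1]).round(4),(-s*d[0]+c*d[1]).round(4))
print(ctrl.job_done(), observe()['time'])
E
```

```text
start 0.0087 0.0908
end 0.0307 0.0906
start 0.0091 0.1171
end 0.0308 0.1181
the job is handed in; nothing more can be done
the job is handed in; nothing more can be done
```

The job is done and handed in at about 11.6 s on the robot's clock. The arm is still holding the leg by its fin at the mark, with the lever closed.

- **Pedal:** I pressed it to its stop, where the force rose to 25 N and the tip was at 42 mm. The leg then sprang fully out; its fin measured about 124 mm in the stand's frame, and 125 mm was expected.
- **Leg:** I gripped the fin (finger gap about 9.7 mm) and pushed it back to about 79 mm. Before sliding, both cameras showed the nib in line with the mark to about 1 mm. The last side picture shows the same. The two cameras put the mark itself between 77 and 81 mm.
- **Lever:** I slid the gripped fingers along the fin until the force rose sharply, from 50 to 63 N with almost no further motion. The pictures show about 22 mm of travel, ending with the lever's middle at x = 31 mm, which matches fully closed. I then eased the push to about 26 N and raised the grip to 40 N.

- **Slide force and offset:** Fin friction was higher than I expected, 45 to 50 N during the slide even at the lowest grip. The tool was up to about 1.5 mm off in y while the slide was starting.
- **Not re-checked:** In the last top picture the arm hides the mark, so the final alignment rests on the side camera and the measured arm pose. The other kitchen things look unmoved in the last side picture, except that the arm hides the dishes there.

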